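Lift the freshly oiled egg shaker with tongs

TASK

The dark red egg shaker has just been oiled and must not be touched by the robot itself: pick up the steel tongs, close their jaws gently around the red egg and lift it out of its cup, to at least 10 cm above where it stood. Do not squeeze the egg hard, leave the pale egg, the harmonica and the capo alone, and finish with the tongs in the gripper, still holding the egg up, steady.

Things in the scene. Friction and masses are not known exactly. Their poses are not given: they have to be found in the camera images.
- tongs_grip (a point): Grip point of the loose spring tongs (85 g): midway between the two upright black panels, half-way up; 35 mm above the table at the start. x along the tongs to the jaws, z up, y the squeezing direction. Panels 62 mm long, 22 mm high; 60 mm apart over their outer faces at rest, 40 mm when the jaws are on an egg. The tongs reach from 124 mm behind to 102 mm ahead of this point.
- tongs_jaws (a point): Centre between the jaws, 85 mm ahead of the grip point, same height and axes. Jaws: grey upright shallow V pads, 18 mm high, 32 mm long. Least gap between them about 69 mm at rest, shrinking 1.8 mm per mm by which the panels close: about 58 mm with the panels 54 mm apart, enough to go down over an egg from above.
- tongs: The pivot end of the tongs, with all they carry; origin 11 mm under the grip point, same axes. Squeezing at the panels takes about 6 N a side to start and 9 N a side when the jaws meet the egg; grip beyond that presses the egg with about 0.55 N per N. Both arms move alike; let go, they spring open. Keep them squeezed a little while carrying them.
- tongs_l: Left (+y) arm of the tongs with its panel and jaw; origin on the pivot, 105 mm behind the grip point, at the arms' lower edge.
- tongs_r: Right (-y) arm of the tongs with its panel and jaw; origin as for the left arm.
- tongs_rest: Fixed cedar rest on which the tongs lie flat; origin on the table under the tongs' grip point (within 5 mm), x along the tongs. Two crossbars 24 mm high, 100 mm wide (y), 10 mm thick at x = -60 and +53 mm; between them only a plate 4 mm high, 30 mm wide, so fingers can go down outside the panels.
- egg_red_mid (a point): Centre of the loose dark red wooden egg shaker at its widest girth, 26 mm above its foot, 47 mm above the table at the start. 40 mm wide, 56 mm tall, about 40 g, standing blunt end down in a cup. To be taken with the jaw centre at this point; each jaw may press it with at most 12 N.
- cup_red: Fixed round cedar cup in which the red egg stands; origin on the table under its centre. Rim 30 mm high, 40 mm outside diameter; foot disc 64 mm wide, 8 mm high. A like cup holds the pale egg.
- egg_pale_mid (a point): Centre of the pale wooden egg shaker, same size, in a like cup. Leave it where it is.
- harmonica: Steel harmonica 102 x 26 x 23 mm, loose in a black plastic stand on the right; origin under its centre. Leave it alone.
- capo: Orange capo lying flat, about 70 x 50 x 12 mm, loose on the left; origin under its bar. Leave it alone.
There are look-alikes about, which are no part of the job. Leave any green look-alike of the part that bears egg_red_mid alone.

How it is judged:
On the way, in this order (a step that is already met when the one before it is completed fails the run):
1. the tongs are lifted off their rest in the gripper (height (world z) of tongs_grip above 0.06 m and contact force between each of tongs_l, tongs_r and the fingers above 1 N), for 0.1 s.
2. the tongs' jaws are closed on the red egg, still at its cup (contact force between each of tongs_l, tongs_r and egg_red above 0.3 N and contact force between each of tongs_l, tongs_r and the fingers above 1 N and height (world z) of egg_red_mid below 0.1 m), for 0.1 s.
At the end, for the whole second after the job is handed in: The red egg is held between both jaws of the tongs (over 0.3 N at each, egg centre within 25 mm of the jaw centre), its centre above 140 mm, at rest (under 0.03 m/s); the gripper holds both arms of the tongs; nothing of the robot touches the egg (contact force between each of tongs_l, tongs_r and egg_red above 0.3 N and contact force between each of tongs_l, tongs_r and the fingers above 1 N and height (world z) of egg_red_mid above 0.14 m and height (world z) of tongs_jaws above 0.12 m and distance between egg_red_mid and tongs_jaws below 0.025 m and linear speed of egg_red below 0.03 m/s and contact force between egg_red and the arm below 0.1 N and contact force between egg_red and the fingers below 0.1 N); the arm keeps its last pose, push and grip.
It fails at once if the robot itself touches the red egg (contact force between egg_red and the arm above 0.1 N or contact force between egg_red and the fingers above 0.1 N).
It fails at once if a jaw presses the red egg with more than 12 N (contact force between any of tongs_l, tongs_r and egg_red above 12 N).
It fails at once if the pale egg, harmonica or capo is disturbed (distance of any of egg_pale_mid, harmonica, capo from where it was at the start of the episode above 0.015 m).
It also fails if it takes over 45 s, if anything falls off the work surface, if the arm or the gripper's body presses on something with over 40 N, if the wrist force passes 120 N, or if a joint passes its speed limit or range.

ROBOT

A 6-joint arm with a two-finger parallel gripper is mounted at the origin on the work surface. World frame = base frame: x ahead of the robot, y to its left, z up, the work surface at z = 0. Lengths are in m, angles in rad, forces in N, time in s.
With the tool pointing down it reaches from about 0.4 to 0.825 m from the base axis. Payload 7 kg.
Tool frame: the origin (TCP) lies on the mounting face of the last link; the fingertips stand 178 mm ahead of it and the grasp point (between the pads) lies 159 mm ahead of it; z points along the fingers, y is the direction in which the jaws open and shut (so a half turn about z gives the same grasp; the last joint's range is limited). The gripper opens to 88 mm and grips with 3 to 60 N. Pads are 19 mm wide; open, the fingers measure 130 mm over their backs; the gripper's body (78 mm by 193 mm) begins 47 mm behind the grasp point.
Start: joints at [1.529, 0.359, 0.012, 0, -1.224, -0.288], TCP at [0.219, 0.639, 0.405] pointing down, gripper open.
Joint ranges: [-3.07, 3.07], [-1.43, 2.12], [-1.02, 1.25], [-3.03, 1.67], [-3.05, -0], [-3.03, 3.03]. Speed limits (rad/s): [2.39, 2.39, 3.01, 3.14, 3.14, 3.14].

INTERFACE

Orientations are given as [roll, pitch, yaw] about the fixed x, y, z axes, in that order (R = Rz(yaw) Ry(pitch) Rx(roll)).
In Python, from station import * gives the robot as it stands.
- The arm moves only by the tool arm_command, never from a script. Its argument "targets" is a list of rows, each a list of 3 entries, a list of its own where there are three numbers: the turn, a rotation vector about the world's x, y, z in rad, then the shift along the world's x, y, z in mm, then the closure, from 0 (fully open) to 1 (shut). In form: [[[wx, wy, wz], [tx, ty, tz], fingers], ...]. A call has 1 to 8 rows; each row shifts and turns the commanded pose from where the row before left it; what a row does not reach is not made up. A row lasts 1/10 s, in which the tool goes at most 50 mm and 8.59 degrees, less where a joint would pass 70% of its speed; a pose out of reach is approached as far as the arm can. A call with a gripper value outside its range is refused whole. The fingers move at their own pace and stop on an object; "squeeze" is the grip in N (left out, the last holds). Time passes only in rows, so rows that do not move let the fingers close. It gives the time, the measured TCP pose, the force and the opening at its end, in the units of the state.
- get_state(): the state, without advancing time (a new reading comes with each control period).
- grab_frame(name): name is "scene" or "top" or "wrist"; returns (picture, depth): 480x640x3 uint8, red, green, blue; 480x640 float32, m along the optical axis (not along the pixel's ray), 0 where there is no reading.
- camera_params(name): a dict with "mtx" (3x3 intrinsics, pixels), "eye" and "orientation" of the camera in the world. Camera axes: x right, y down, z forward; pixel columns grow to the right and rows downward; lengths in m; the calibration is good to about 2 mm. A picture is of the moment at which its call begins: read the wrist's pose just before it. camera_params takes no time and is no camera call; for the wrist camera it gives the pose at the moment of the call.
- job_done(): hands the job in, once; it reports no verdict.
The state is a dict: "t": time; "q": joint angles; "qd": joint speeds; "joint_efforts": joint torques, N m; "eef_pos": TCP position; "ee_rot": TCP orientation; "force": force on the tool from outside, world axes, zero at the start; "moment": the same for the moment, N m; "width": finger opening in m.
Only numpy, scipy, OpenCV 4.12 (cv2) and the standard library are available. Lean on these libraries where they do the work, as an engineer would, in place of code of your own. Each camera call takes 0.05 s, during which the arm holds its last target.

## Working session

There is one attempt and no reset: what is moved stays moved. The work goes in short steps, Python scripts to look and compute and a tool call to move; the robot and the scene stay as the last step left them, time stands still between calls to the robot, and variables do not carry over. Pictures are saved under pics/ and viewed, and the job is handed in when it is done.

Besides the shell and the picture viewer there is one more tool, called after "Emit:" as name(argument=value, ...) on one line, values as JSON. arm_command: Moves the arm, as the interface text tells. Its arguments: {"type":"object","properties":{"targets":{"type":"array"},"squeeze":{"type":"number"}},"required":["targets"]}

```bash
ls; mkdir -p pics
python3 - <<'E'
from station import *
import cv2
print(get_state())
for n in ["scene","top","wrist"]:
    p=camera_params(n); print(n,p)
    im,d=grab_frame(n); cv2.imwrite(f"pics/{n}0.png",im[:,:,::-1]); 
    import numpy as np; np.save(f"pics/{n}0.npy",d); print((d>0).mean())
E
```

```text
pics
{'t': 0.0, 'q': array([ 1.52909842e+00,  3.59384854e-01,  1.10553572e-02, -3.28045192e-04,
       -1.22407218e+00, -2.88091785e-01]), 'qd': array([ 5.76960006e-04,  1.99246394e-03, -7.65054433e-04, -7.06229094e-04,
       -7.07073324e-04, -6.94688330e-05]), 'joint_efforts': array([-3.78606856e-04, -5.82720709e+01,  2.93044299e+01,  6.99749932e+00,
        6.73436109e-03, -1.67593330e-04]), 'eef_pos': array([0.21854226, 0.63844232, 0.40372621]), 'ee_rot': array([ 3.13996584e+00, -1.60484002e-04, -3.29901281e-01]), 'force': array([ 0.87128689, -0.7578036 ,  0.05241285]), 'moment': array([-0.01195976, -0.01799265,  0.02477624]), 'width': 0.08757329860989987}
scene {'mtx': array([[607.52877431,   0.        , 312.4849624 ],
       [  0.        , 607.52877431, 232.31398269],
       [  0.        ,   0.        ,   1.        ]]), 'eye': array([ 1.29762174, -0.59178001,  0.85866117]), 'orientation': array([-2.25515676, -0.01328548,  0.90567498])}
0.99576171875
top {'mtx': array([[448.38198012,   0.        , 326.42912409],
       [  0.        , 448.38198012, 246.32586875],
       [  0.        ,   0.        ,   1.        ]]), 'eye': array([ 0.48648418, -0.00314659,  0.98639574]), 'orientation': array([-3.07605746, -0.01674935, -1.58007074])}
0.9959830729166667
wrist {'mtx': array([[389.28295394,   0.        , 324.13713285],
       [  0.        , 389.28295394, 237.5973813 ],
       [  0.        ,   0.        ,   1.        ]]), 'eye': array([0.29621986, 0.61093504, 0.38440248]), 'orientation': array([ 2.83682137e+00, -2.33412229e-03, -1.90103858e+00])}
0.9959928385416666
```

View pics/top0.png

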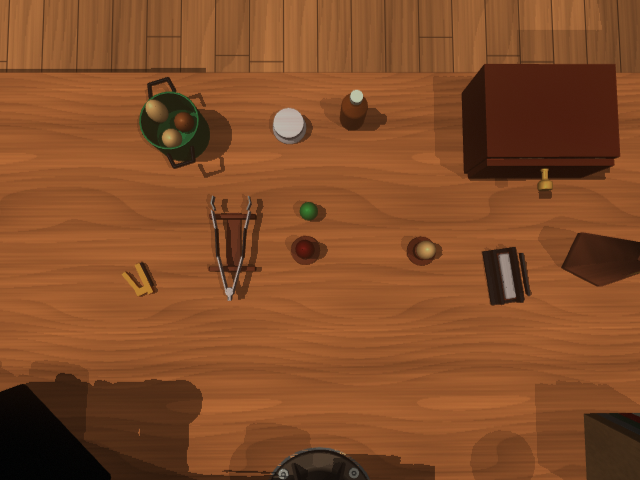

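View pics/scene0.png

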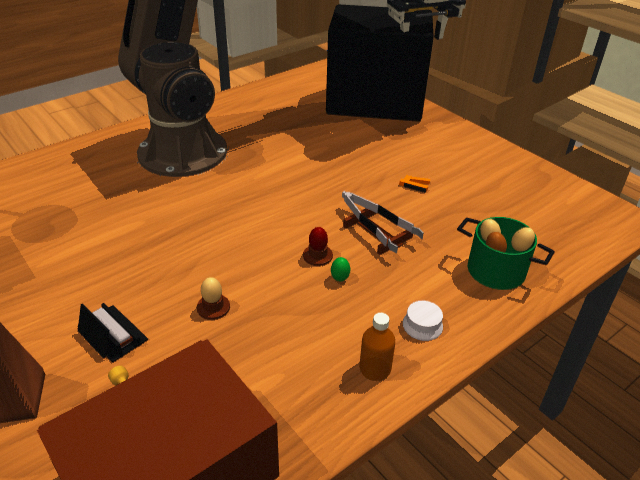

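View pics/wrist0.png

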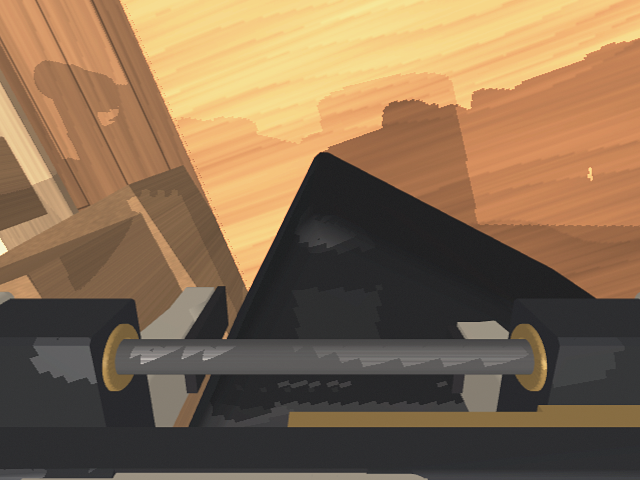

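```bash
cat > h.py <<'E'
from station import *
import cv2, numpy as np
from scipy.spatial.transform import Rotation as R
def ray(n,uv,p=None):
    p=p or camera_params(n); K=p["mtx"]
    d=np.c_[(np.atleast_2d(uv)-[K[0,2],K[1,2]])/K[0,0],np.ones(len(np.atleast_2d(uv)))]
    return p["eye"], R.from_euler("xyz",p["orientation"]).apply(d)
def onz(n,uv,z,p=None):
    e,d=ray(n,uv,p); return e+d*((z-e[2])/d[:,2])[:,None]
def cloud(n,dep,p=None):
    v,u=np.mgrid[:480,:640]; e,d=ray(n,np.c_[u.ravel(),v.ravel()].astype(float),p)
    return (e+d*dep.reshape(-1,1)).reshape(480,640,3)
def tri(r1,r2):
    (e1,d1),(e2,d2)=r1,r2; d1=d1[0];d2=d2[0]
    s=np.linalg.lstsq(np.c_[d1,-d2],e2-e1,rcond=None)[0]
    a,b=e1+d1*s[0],e2+d2*s[1]; return (a+b)/2,np.linalg.norm(a-b)
E
python3 - <<'E'
from h import *
im=cv2.imread("pics/top0.png");
a=cv2.resize(im[180:310,195:345],None,fx=5,fy=5,interpolation=cv2.INTER_CUBIC)[:600,:]
cv2.imwrite("pics/topcrop.png",a)
s=cv2.imread("pics/scene0.png"); cv2.imwrite("pics/scenecrop.png",cv2.resize(s[170:300,290:450],None,fx=4.5,fy=4.5,interpolation=cv2.INTER_CUBIC))
for n,i in(("top",im),("scene",s)):
    hsv=cv2.cvtColor(i,cv2.COLOR_BGR2HSV)
    b,g,r=[i[:,:,k].astype(int) for k in range(3)]
    C=cloud(n,np.load(f"pics/{n}0.npy"))
    for nm,m in (("red",(r>50)&(g<r*.2)&(b<r*.25)),("green",(g>60)&(r<g*.5)),("white",0*r>1)):
        k,l,st,c=cv2.connectedComponentsWithStats(m.astype(np.uint8))
        for j in range(1,k):
            if st[j,4]>40:
                P=C[l==j]; print(n,nm,st[j],c[j].round(1),P.min(0).round(3),P.max(0).round(3),np.median(P,0).round(3))
E
```

```text
scene red [309 227  18  21 282] [317.7 237.1] [0.533 0.005 0.039] [0.567 0.04  0.079] [0.555 0.018 0.062]
scene green [492 217  36  10  46] [509.6 219.7] [0.752 0.319 0.09 ] [0.814 0.36  0.097] [0.777 0.347 0.094]
scene green [476 220  61  35 183] [503.9 244.1] [ 0.747 -0.592  0.008] [1.298 0.354 0.859] [0.825 0.272 0.094]
scene green [331 257  19  23 330] [340.1 268.3] [ 0.617 -0.004  0.014] [0.651 0.029 0.059] [0.637 0.01  0.04 ]
```

View pics/topcrop.png

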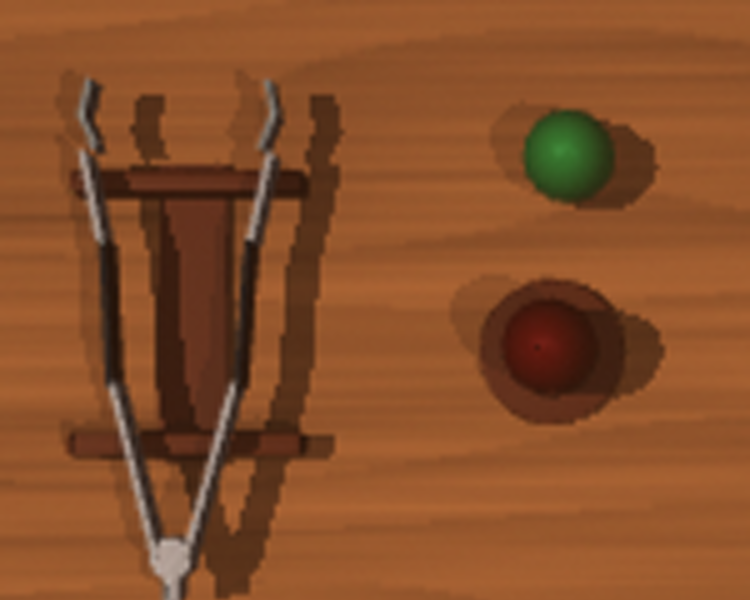

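View pics/scenecrop.png

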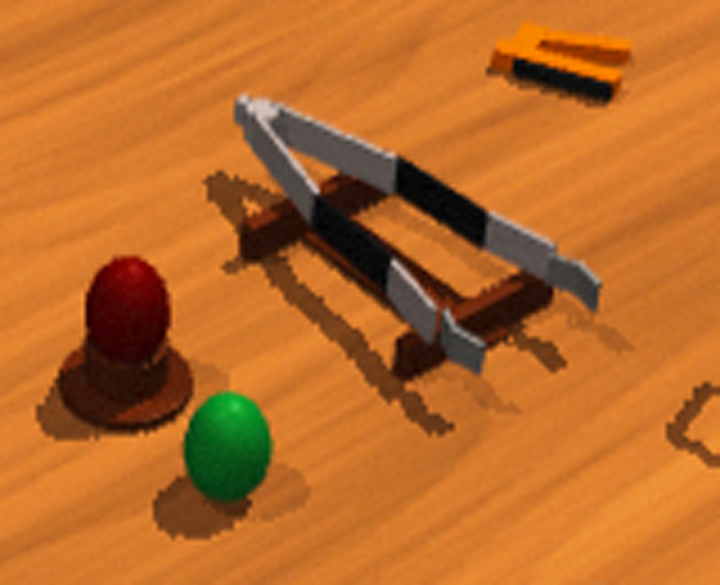

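Run:
```python
from h import *
c=lambda u,v:[195+(u+.5)/5-.5,180+(v+.5)/5-.5]
o=lambda l,z:onz("top",[c(*x) for x in l],z)
print("egg",o([(549,347)],.047),"cup",o([(553,352)],.008), "green",o([(569,156)],.028))
p=o([(108,243),(115,383),(251,240),(238,385)],.046); print("panels",p)
L,Rr=p[:2].mean(0),p[2:].mean(0); g=(L+Rr)/2
ax=(p[0]+p[2]-p[1]-p[3])/2; print("grip",g,"sep",np.linalg.norm(L-Rr),"yaw",np.degrees(np.arctan2(ax[1],ax[0])),"len",np.linalg.norm(ax))
q=o([(170,556)],.046)[0]; print("pivot",q,np.linalg.norm((g-q)[:2]),np.degrees(np.arctan2(*(g-q)[1::-1])))
j=o([(98,150),(264,150),(92,82),(270,82)],.046);print("jaws",j, np.degrees(np.arctan2(*(j.mean(0)-q)[1::-1])))
b=o([(72,184),(305,184),(72,445),(300,445)],.024);print("bars",b,)
m=((b[0]+b[1])/2,(b[2]+b[3])/2);print(m,np.degrees(np.arctan2(*(m[0]-m[1])[1::-1])))
s=lambda u,v:[290+(u+.5)/4.5-.5,170+(v+.5)/4.5-.5]
print("egg tri",tri(ray("top",[c(549,347)]),ray("scene",[s(127,310)])))
print("pivot tri",tri(ray("top",[c(170,556)]),ray("scene",[s(262,104)])))
# front-lower panel edges in scene: right panel corners top
for (a,b) in (((251,240),(388,258)),((238,385),(315,196)),((108,243),(487,211)),((115,383),(397,157))):
    print("panel tri",tri(ray("top",[c(*a)]),ray("scene",[s(*b)])))
```

```text
egg [[0.54275342 0.02680593 0.047     ]] cup [[0.54288709 0.02631663 0.008     ]] green [[0.62617344 0.01831056 0.028     ]]
panels [[0.58808008 0.21157381 0.046     ]
 [0.52923558 0.20826108 0.046     ]
 [0.58889856 0.15172165 0.046     ]
 [0.52795985 0.15698648 0.046     ]]
grip [0.55854352 0.18213575 0.046     ] sep 0.055563844899592124 yaw -0.9336653989272673 len 0.05989956026604844
pivot [0.45698252 0.18498852 0.046     ] 0.10160105025147693 -1.6089668282234773
jaws [[0.62744841 0.21603204 0.046     ]
 [0.62697532 0.14635862 0.046     ]
 [0.65636275 0.21875585 0.046     ]
 [0.65589313 0.14389669 0.046     ]] -1.1562975363540517
bars [[0.61608157 0.2321965  0.024     ]
 [0.61537684 0.13220234 0.024     ]
 [0.50389754 0.23132115 0.024     ]
 [0.5030228  0.13421812 0.024     ]]
(array([0.6157292 , 0.18219942, 0.024     ]), array([0.50346017, 0.18276964, 0.024     ])) -0.29100498813662595
egg tri (array([0.54312566, 0.02726193, 0.0460656 ]), np.float64(0.0010594897920065496))
pivot tri (array([0.45695531, 0.18478538, 0.04667943]), np.float64(0.00016414079727139274))
panel tri (array([0.58858324, 0.15130345, 0.04613444]), np.float64(0.0009757684861379888))
panel tri (array([0.52822291, 0.1576251 , 0.04343752]), np.float64(0.0004971479755642253))
panel tri (array([0.58926689, 0.21318144, 0.04545968]), np.float64(0.003620379377750634))
panel tri (array([0.52998718, 0.2094511 , 0.04494125]), np.float64(0.0023183667572033773))
```

Candidates, by their pixels in the top view:
- The dark red egg in its cup is at (305,249), which is the one I want.
- The green egg is at (309,211).
- The pale egg is at (425,250).
- The brown egg in the pot is at (184,121).

The close crop shows a dark red egg in a brown cup at (0.543, 0.027). The two views agree on its height, z≈0.046. The tongs' grip point is at about (0.560, 0.182) with yaw about -1°, and the panel spacing and heights fit. Next I move to hover above the tongs.

Emit:
arm_command(targets=[[[0,0,0.026],[28.5,-38,-4.5],0],[[0,0,0.026],[28.5,-38,-4.5],0],[[0,0,0.026],[28.5,-38,-4.5],0],[[0,0,0.026],[28.5,-38,-4.5],0],[[0,0,0.026],[28.5,-38,-4.5],0],[[0,0,0.026],[28.5,-38,-4.5],0],[[0,0,0.026],[28.5,-38,-4.5],0],[[0,0,0.026],[28.5,-38,-4.5],0]])

```text
t: 0.95
eef_pos: [0.4473, 0.3329, 0.3685]
ee_rot: [-3.141, -0.0, -0.12]
force: [1.2, 0.7, 0.1]
width: 0.0874
```

Emit:
arm_command(targets=[[[0,0,0.026],[28.5,-38,-4.5],0],[[0,0,0.026],[28.5,-38,-4.5],0],[[0,0,0.026],[28.5,-38,-4.5],0],[[0,0,0.026],[28.5,-38,-4.5],0],[[0,0,0],[0,0,0],0],[[0,0,0],[0,0,0],0]])

```text
t: 1.55
eef_pos: [0.5611, 0.1814, 0.3501]
ee_rot: [3.141, 0.001, -0.021]
force: [-0.2, 1.1, -0.2]
width: 0.0875
```

Run:
```python
from h import *
s=get_state();print(s["t"],s["eef_pos"],s["ee_rot"],s["width"],s["force"])
import pickle
pickle.dump(camera_params("wrist"),open("pics/w1.pkl","wb"))
im,d=grab_frame("wrist");cv2.imwrite("pics/w1.png",im[:,:,::-1]);np.save("pics/w1.npy",d)
im,d=grab_frame("top");cv2.imwrite("pics/t1.png",im[:,:,::-1])
```

```text
1.55 [0.56106442 0.18135621 0.35005013] [ 3.14102462e+00  9.54519939e-04 -2.07999638e-02] 0.08752443675823673 [-0.24401185  1.13229321 -0.21801247]
```

View pics/w1.png

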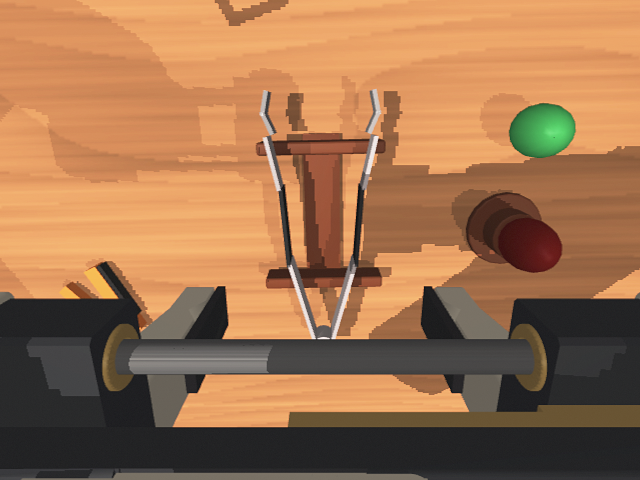

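Run:
```python
from h import *
import pickle
p=pickle.load(open("pics/w1.pkl","rb"))
q=onz("wrist",[(281,184),(288,266),(363,188),(355,262)],.046,p);print(q);g=q.mean(0);print("grip",g)
v=onz("wrist",[(322,333)],.046,p)[0];print("pivot",v,np.degrees(np.arctan2(*(g-v)[1::-1])))
j=onz("wrist",[(267,91),(376,91),(274,132),(368,132)],.044,p);print(j,j.mean(0),np.degrees(np.arctan2(*(j.mean(0)-v)[1::-1])))
print("egg",onz("wrist",[(530,245)],.047,p), "cup base")
im=cv2.imread("pics/w1.png");cv2.imwrite("pics/w1c.png",cv2.resize(im[80:350,240:400],None,fx=2.2,fy=2.2))
```

```text
[[0.59512955 0.21085775 0.046     ]
 [0.53042003 0.20889631 0.046     ]
 [0.590873   0.15061341 0.046     ]
 [0.53263148 0.15634953 0.046     ]]
grip [0.56226352 0.18167925 0.046     ]
pivot [0.47008803 0.18359448 0.046     ] -1.1903244496338448
[[0.65939693 0.21721786 0.044     ]
 [0.65781191 0.14204986 0.044     ]
 [0.63201137 0.21403081 0.044     ]
 [0.63059184 0.14721947 0.044     ]] [0.64495301 0.1801295  0.044     ] -1.1351768329701253
egg [[0.54407732 0.02187386 0.047     ]] cup base
```

View pics/w1c.png

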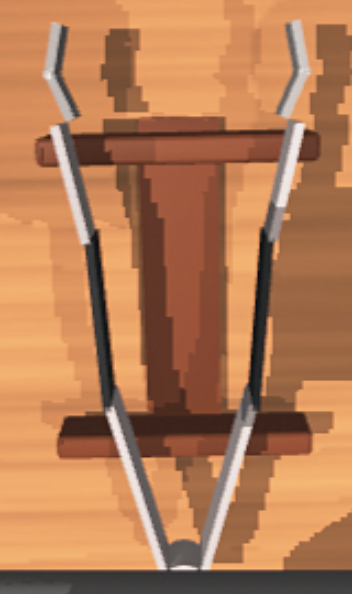

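The wrist view agrees. The panels are at pixels (281–289,184–265) and (356–363,186–262), which puts the grip at (0.562, 0.182) with yaw -1.1°. The red egg is at (530,245) and stands well clear. Now I descend.

Emit:
arm_command(targets=[[[0,0,0],[0,0.5,-30],0],[[0,0,0],[0,0,-30],0],[[0,0,0],[0,0,-30],0],[[0,0,0],[0,0,-30],0],[[0,0,0],[0,0,-20],0],[[0,0,0],[0,0,-16],0],[[0,0,0],[0,0,0],0]])

```text
t: 2.35
eef_pos: [0.5592, 0.1841, 0.1927]
ee_rot: [3.14, 0.003, -0.016]
force: [-0.2, -0.5, -0.0]
width: 0.0879
```

Emit:
arm_command(targets=[[[0,0,0],[0,0,0],0.3],[[0,0,0],[0,0,0],0.34],[[0,0,0],[0,0,0],0.37],[[0,0,0],[0,0,0],0.39],[[0,0,0],[0,0,0],0.39],[[0,0,0],[0,0,0],0.39],[[0,0,0],[0,0,0],0.39]], squeeze=15)

```text
t: 3.05
eef_pos: [0.5611, 0.1832, 0.1956]
ee_rot: [-3.141, -0.001, -0.018]
force: [-0.8, -0.3, 6.1]
width: 0.0538
```

Run:
```python
from h import *
for i in range(3):
    im,d=grab_frame("scene"); s=get_state();print(s["t"],s["eef_pos"],s["force"],s["moment"],s["width"])
cv2.imwrite("pics/s2.png",cv2.resize(im[130:330,270:510],None,fx=3,fy=3)[:,:,::-1])
```

```text
3.1 [0.56108071 0.18325504 0.19552904] [-0.71017032  0.32512276  6.74972149] [-0.02906717  0.07575016 -0.00440929] 0.053348314754361546
3.15 [0.56105767 0.18321802 0.19553257] [-1.18668175 -0.37964883  7.00381126] [-0.16978432  0.06875091 -0.0604481 ] 0.053837960433000216
3.2 [0.56105098 0.18320972 0.19550551] [-0.79731007 -0.57423059  5.9100811 ] [-0.12057798  0.19276753 -0.04395664] 0.053725438438997304
```

View pics/s2.png

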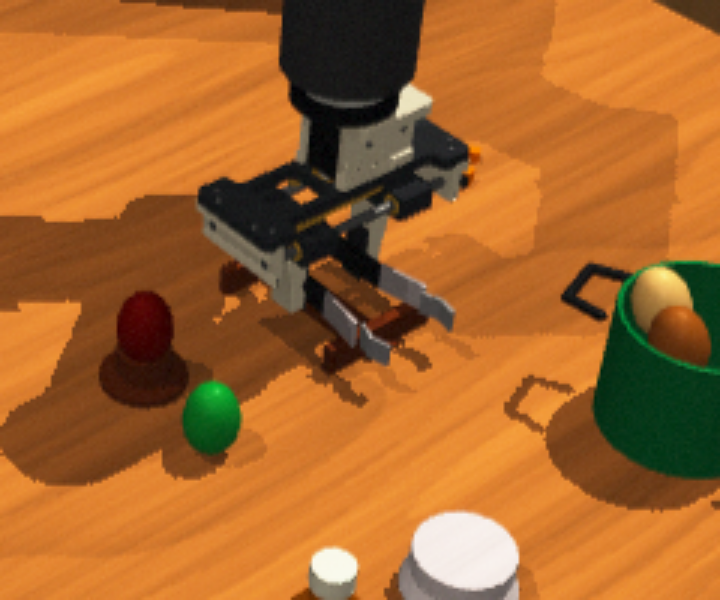

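Emit:
arm_command(targets=[[[0,0,0],[0,0,10],0.39],[[0,0,0],[0,0,15],0.39],[[0,0,0],[0,0,20],0.39],[[0,0,0],[0,0,20],0.39],[[0,0,0],[0,0,20],0.39],[[0,0,0],[0,0,15],0.39],[[0,0,0],[0,0,0],0.39],[[0,0,0],[0,0,0],0.39]])

```text
t: 4.0
eef_pos: [0.5603, 0.1829, 0.2948]
ee_rot: [-3.141, 0.0, -0.018]
force: [-0.2, 0.4, -0.3]
width: 0.0537
```

Run:
```python
from h import *
import pickle
s=get_state();print(s["t"],s["eef_pos"],s["ee_rot"],s["width"],s["force"])
pickle.dump(camera_params("wrist"),open("pics/w3.pkl","wb"))
im,d=grab_frame("wrist");cv2.imwrite("pics/w3.png",im[:,:,::-1]);np.save("pics/w3.npy",d)
im,d=grab_frame("scene")
cv2.imwrite("pics/s3.png",cv2.resize(im[130:330,270:510],None,fx=3,fy=3)[:,:,::-1])
```

```text
4.0 [0.56031987 0.18292412 0.29475706] [-3.14111052e+00  6.88545995e-06 -1.81538227e-02] 0.053651281205958745 [-0.23874649  0.41418967 -0.3467941 ]
```

View pics/w3.png

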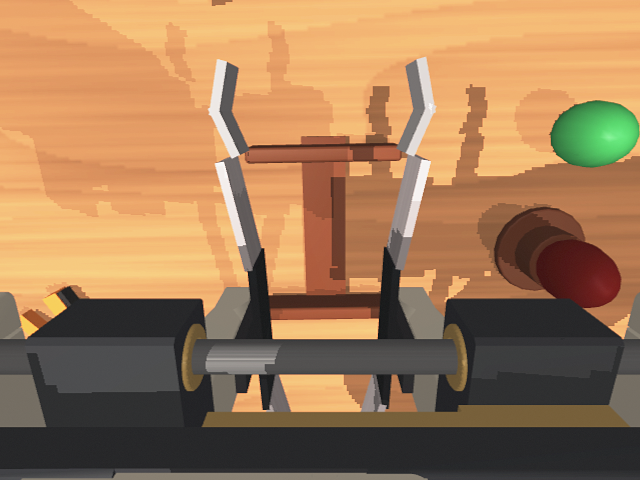

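View pics/s3.png

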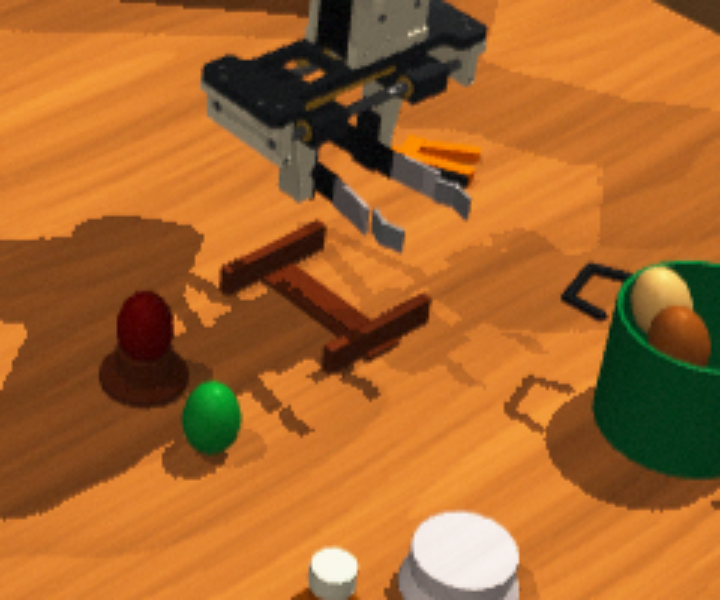

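Run:
```python
from h import *
import pickle
p=pickle.load(open("pics/w3.pkl","rb"));C=cloud("wrist",np.load("pics/w3.npy"),p)
for nm,pts in (("jawtops",[(220,63),(213,106),(238,152),(423,60),(432,106),(407,153)]),("arm",[(222,165),(246,265),(424,162),(402,262)]),("panel",[(262,262),(387,262)])):
    for u,v in pts:
        P=C[v-2:v+3,u-4:u+5].reshape(-1,3); k=P[:,2]; P=P[k>.09]
        print(nm,u,v,len(P),P[P[:,2].argmax()].round(4) if len(P) else "", np.median(P,0).round(4))
# all jaw points
M=(C[:,:,2]>.1)&(C[:,:,2]<.16); 
v,u=np.nonzero(M[:165]); 
P=C[:165][M[:165]]; 
for nm,k in(("L",P[:,1]>.183),("R",P[:,1]<.183)):
    Q=P[k]; print(nm,len(Q),Q.min(0).round(4),Q.max(0).round(4),np.percentile(Q[:,2],[2,98]).round(4))
# redo egg
im=cv2.imread("pics/w3.png").astype(int);b,g,r=im[...,0],im[...,1],im[...,2]
m=((r>50)&(g<r*.25)&(b<r*.3)).astype(np.uint8);k,l,st,c=cv2.connectedComponentsWithStats(m);j=1+st[1:,4].argmax();P=C[l==j]
print(st[j],c[j],P.min(0),P.max(0))
P=P[P[:,2]>.03]
A=np.c_[2*P,np.ones(len(P))] # sphere-ish fit check
# ellipsoid vertical semi ~ unequal; fit x,y with radius 20 using points near girth
Q=P[abs(P[:,2]-.047)<.01]; s=np.linalg.lstsq(np.c_[2*Q[:,:2],np.ones(len(Q))],(Q[:,:2]**2).sum(1),rcond=None)[0]; print("egg circle",s[:2],np.sqrt(s[2]+s[0]**2+s[1]**2))
```

```text
jawtops 220 63 40 [0.6588 0.2129 0.1454] [0.6584 0.2122 0.144 ]
jawtops 213 106 39 [0.6424 0.1805 0.2753] [0.6458 0.2158 0.1438]
jawtops 238 152 43 [0.6314 0.2098 0.1452] [0.6312 0.2093 0.1432]
jawtops 423 60 39 [0.6424 0.1805 0.2753] [0.658  0.1498 0.1442]
jawtops 432 106 39 [0.6439 0.1458 0.1452] [0.6445 0.1459 0.1441]
jawtops 407 153 29 [0.63   0.1535 0.1457] [0.6301 0.1524 0.1433]
arm 222 165 45 [0.6268 0.215  0.1472] [0.6272 0.2144 0.1455]
arm 246 265 38 [0.6424 0.1805 0.2753] [0.5919 0.2089 0.1457]
arm 424 162 45 [0.6269 0.1473 0.1475] [0.6271 0.1478 0.1456]
arm 402 262 39 [0.593  0.155  0.1475] [0.592  0.1539 0.1458]
panel 262 262 40 [0.5904 0.2059 0.1402] [0.5879 0.2059 0.1332]
panel 387 262 45 [0.6424 0.1805 0.2753] [0.5875 0.157  0.1341]
L 2224 [0.6251 0.2085 0.1226] [0.6596 0.2176 0.1466] [0.1263 0.1452]
R 2224 [0.6238 0.1445 0.1232] [0.659  0.1537 0.1475] [0.1264 0.1455]
[617 289   2   3   4] [617.5 290. ] [0.54448893 0.0159063  0.07416806] [0.54552765 0.01750091 0.07558663]
egg circle [0. 0.] 0.0
```

Run:
```python
from h import *
import pickle
p=pickle.load(open("pics/w3.pkl","rb"));C=cloud("wrist",np.load("pics/w3.npy"),p)
im=cv2.imread("pics/w3.png").astype(int);b,g,r=im[...,0],im[...,1],im[...,2]
print(im[275,580][::-1],im[250,530][::-1], C[275,580])
def fit(C,m,n):
    P=C[m]; print(n,len(P),P.min(0).round(4),P.max(0).round(4))
    for lo,hi in((.037,.047),(.045,.055),(.055,.065)):
        Q=P[(P[:,2]>lo)&(P[:,2]<hi)]
        if len(Q)<8: continue
        s=np.linalg.lstsq(np.c_[2*Q[:,:2],np.ones(len(Q))],(Q[:,:2]**2).sum(1),rcond=None)[0]; print(n,lo,len(Q),s[:2].round(4),np.sqrt(s[2]+s[0]**2+s[1]**2).round(4))
X=C
box=(X[...,0]>.5)&(X[...,0]<.58)&(X[...,1]>-.02)&(X[...,1]<.07)&(X[...,2]>.033)&(X[...,2]<.09)
fit(C,box,"wrist")
for n in("scene","top"):
    X=cloud(n,np.load(f"pics/{n}0.npy"))
    box=(X[...,0]>.5)&(X[...,0]<.58)&(X[...,1]>-.02)&(X[...,1]<.07)&(X[...,2]>.033)&(X[...,2]<.09)
    fit(X,box,n)
    if n=="top": v,u=np.nonzero(box);print(u.min(),u.max(),v.min(),v.max()); print("tip",X[box][X[box][:,2]>.07].mean(0))
```

```text
[90 26 23] [63 40 31] [0.55257335 0.03592483 0.0698861 ]
wrist 4346 [0.5279 0.0088 0.033 ] [0.5654 0.0447 0.0783]
wrist 0.037 404 [0.5454 0.0245] 0.019
wrist 0.045 730 [0.5454 0.0244] 0.0193
wrist 0.055 1119 [0.5457 0.025 ] 0.0171
scene 350 [0.5314 0.0046 0.0331] [0.5671 0.0452 0.079 ]
scene 0.037 59 [0.5474 0.0248] 0.0173
scene 0.045 80 [0.5464 0.0253] 0.0183
scene 0.055 88 [0.5477 0.0241] 0.0153
top 274 [0.5237 0.0086 0.0458] [0.561  0.0441 0.0803]
top 0.045 19 [0.543  0.0264] 0.0191
top 0.055 81 [0.5433 0.0266] 0.0171
296 313 240 258
tip [0.54318908 0.02632891 0.07330671]
```

The tongs are level in the grip. The jaw centre measures (0.645, 0.181, 0.135), which matches the model offset, and the red egg is at (0.545, 0.025). I carry the jaws over the egg.

Emit:
arm_command(targets=[[[0,0,0],[-10,-16,0],0.39],[[0,0,0],[-20,-31,0],0.39],[[0,0,0],[-20,-31,0],0.39],[[0,0,0],[-20,-31,0],0.39],[[0,0,0],[-20,-31,0],0.39],[[0,0,0],[-10,-16,0],0.39],[[0,0,0],[0,0,0],0.39],[[0,0,0],[0,0,0],0.39]])

```text
t: 4.9
eef_pos: [0.4609, 0.0271, 0.2946]
ee_rot: [3.142, -0.0, -0.018]
force: [1.3, -0.2, 0.0]
width: 0.0537
```

```bash
cat > look.py <<'E'
from h import *
import sys
n=sys.argv[1]
s=get_state();print(s["t"],s["eef_pos"].round(4),s["ee_rot"].round(3),s["width"],s["force"].round(2))
p=camera_params("wrist")
im,d=grab_frame("wrist");cv2.imwrite(f"pics/w{n}.png",im[:,:,::-1])
C=cloud("wrist",d,p)
J=s["eef_pos"]+R.from_euler("xyz",s["ee_rot"]).apply([.085,0,.159]); print("jaw by tcp",J.round(4))
X=C;zz=float(sys.argv[2]) if len(sys.argv)>2 else 0
box=(abs(X[...,0]-.545)<.03)&(abs(X[...,1]-.025)<.024)&(X[...,2]>.037+zz)&(X[...,2]<.09+zz)
P=C[box];print("eggbox",len(P),P.min(0).round(4),P.max(0).round(4))
for lo,hi in((.045,.055),(.055,.065)):
    Q=P[(P[:,2]>lo+zz)&(P[:,2]<hi+zz)]
    if len(Q)<8: continue
    q=np.linalg.lstsq(np.c_[2*Q[:,:2],np.ones(len(Q))],(Q[:,:2]**2).sum(1),rcond=None)[0]; print("egg",q[:2].round(4),np.sqrt(q[2]+q[0]**2+q[1]**2).round(4))
j=(abs(X[...,0]-J[0])<.02)&(abs(X[...,1]-J[1])<.05)&(abs(X[...,1]-J[1])>.02)&(abs(X[...,2]-J[2])<.013)
for k in (1,-1):
    Q=X[j&(k*(X[...,1]-J[1])>0)]
    if len(Q): print("jaw",k,len(Q),Q.min(0).round(4),Q.max(0).round(4))
im,d=grab_frame("scene");cv2.imwrite(f"pics/s{n}.png",cv2.resize(im[130:330,220:460],None,fx=3,fy=3)[:,:,::-1])
E
python3 look.py 4
```

```text
4.9 [0.4609 0.0271 0.2946] [ 3.142 -0.    -0.018] 0.053745824870532415 [ 1.27 -0.23  0.03]
jaw by tcp [0.5459 0.0255 0.1356]
eggbox 4194 [0.526  0.0048 0.0516] [0.5645 0.0434 0.0785]
egg [0.5452 0.0242] 0.0192
egg [0.5453 0.0243] 0.0173
jaw 1 2331 [0.5259 0.0526 0.1234] [0.5602 0.0619 0.1471]
jaw -1 2246 [ 0.5259 -0.0115  0.1237] [ 0.5596 -0.0022  0.1473]
```

View pics/w4.png

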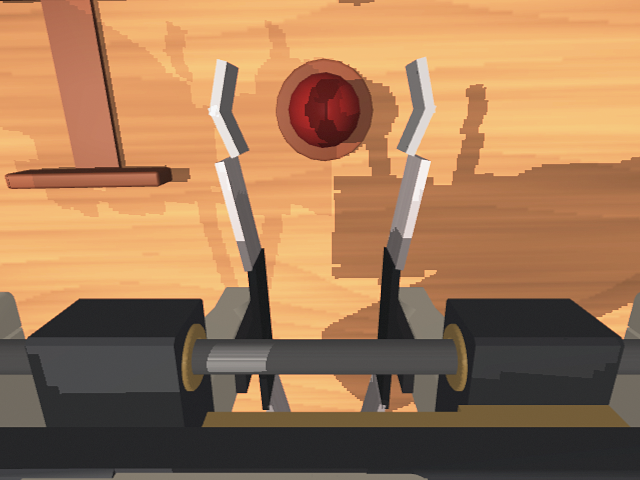

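View pics/s4.png

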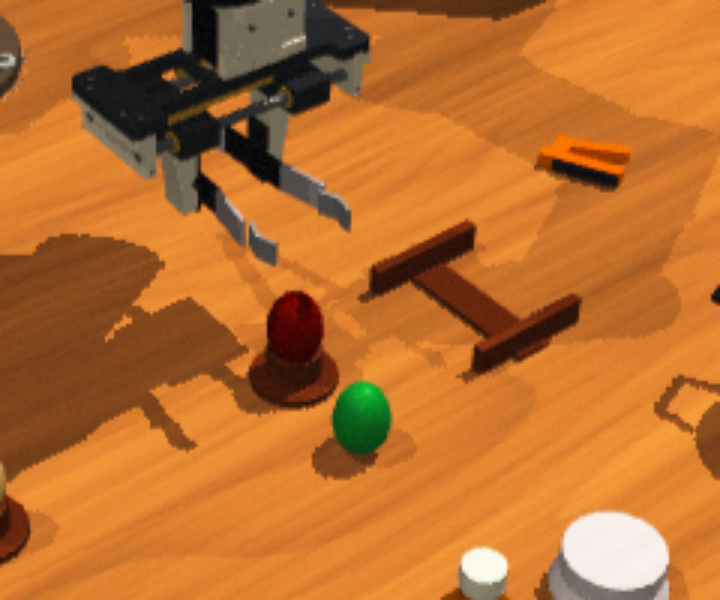

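The jaws at (225,105) and (420,105) straddle the egg at (325,108). The centres agree within 1 mm and the green egg is out of the way. I descend over the red egg.

Emit:
arm_command(targets=[[[0,0,0],[-0.5,-1,-10],0.39],[[0,0,0],[0,0,-15],0.39],[[0,0,0],[0,0,-15],0.39],[[0,0,0],[0,0,-15],0.39],[[0,0,0],[0,0,-15],0.39],[[0,0,0],[0,0,-12],0.39],[[0,0,0],[0,0,-6],0.39],[[0,0,0],[0,0,0],0.39]])

```text
t: 5.8
eef_pos: [0.4599, 0.0263, 0.2054]
ee_rot: [3.14, 0.002, -0.017]
force: [0.1, -0.2, -0.9]
width: 0.0533
```

```bash
python3 look.py 5
```

```text
5.8 [0.4599 0.0263 0.2054] [ 3.14e+00  2.00e-03 -1.70e-02] 0.05327989693001899 [ 0.15 -0.24 -0.87]
jaw by tcp [0.5446 0.0246 0.0462]
eggbox 11964 [0.5259 0.0051 0.0517] [0.5644 0.0437 0.0787]
egg [0.5452 0.0244] 0.0192
egg [0.5451 0.0244] 0.0172
jaw 1 2324 [0.5246 0.0516 0.0342] [0.5588 0.0607 0.058 ]
jaw -1 2237 [ 0.5246 -0.0124  0.0349] [ 0.5583 -0.0031  0.0583]
```

View pics/w5.png

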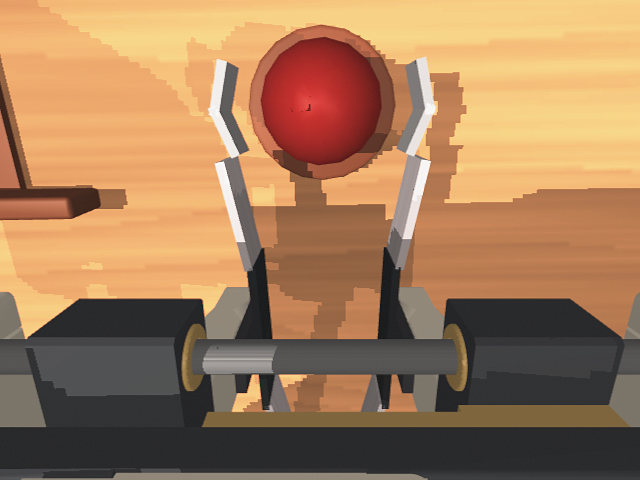

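View pics/s5.png

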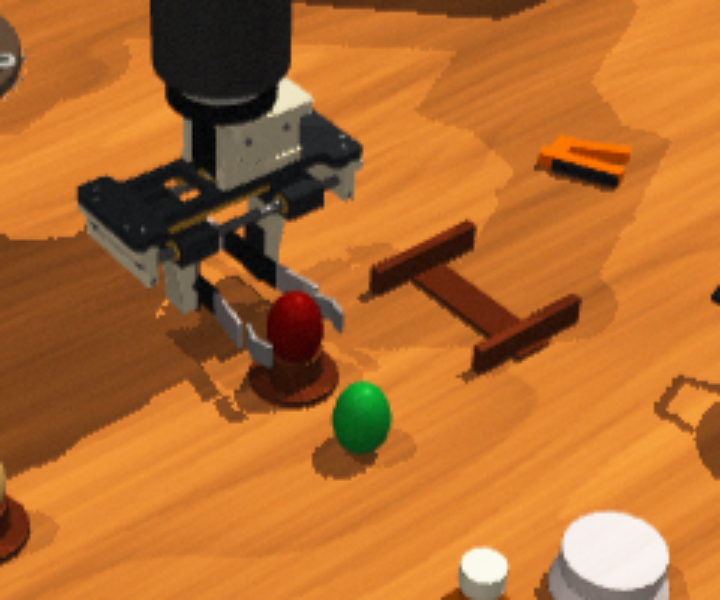

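The jaws are centred on the egg at girth height with nothing touching. I close gradually.

Emit:
arm_command(targets=[[[0,0,0],[0,0,0],0.42],[[0,0,0],[0,0,0],0.45],[[0,0,0],[0,0,0],0.48],[[0,0,0],[0,0,0],0.5],[[0,0,0],[0,0,0],0.52],[[0,0,0],[0,0,0],0.53],[[0,0,0],[0,0,0],0.54],[[0,0,0],[0,0,0],0.55]], squeeze=15)

```text
t: 6.7
eef_pos: [0.4601, 0.0261, 0.2067]
ee_rot: [3.142, -0.0, -0.018]
force: [-0.1, -0.9, -0.9]
width: 0.04
```

Emit:
arm_command(targets=[[[0,0,0],[0,0,0],0.56],[[0,0,0],[0,0,0],0.57],[[0,0,0],[0,0,0],0.58],[[0,0,0],[0,0,0],0.6],[[0,0,0],[0,0,0],0.62],[[0,0,0],[0,0,0],0.62]])

```text
t: 7.3
eef_pos: [0.4601, 0.0261, 0.2067]
ee_rot: [-3.142, 0.0, -0.018]
force: [-0.3, -1.1, -0.2]
width: 0.0399
```

```bash
python3 look.py 6
```

```text
7.3 [0.4601 0.0261 0.2067] [-3.142  0.    -0.018] 0.03994342006534716 [-0.34 -1.09 -0.23]
jaw by tcp [0.5451 0.0246 0.0477]
eggbox 15964 [0.515  0.001  0.0371] [0.5643 0.049  0.0787]
egg [0.5369 0.0246] 0.0233
egg [0.5382 0.0248] 0.0221
jaw 1 912 [0.5251 0.0446 0.0359] [0.5568 0.0494 0.0593]
jaw -1 951 [ 5.251e-01 -2.000e-04  3.540e-02] [0.5573 0.0046 0.0595]
```

View pics/w6.png

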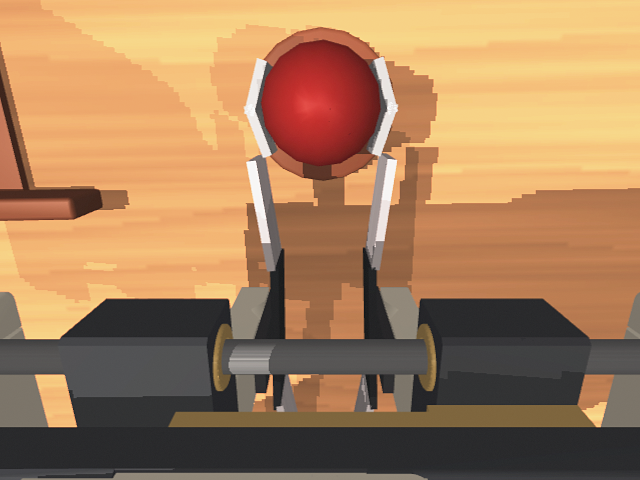

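The jaws at (255,105) and (388,105) are on the egg, and the width has stalled at 40 mm as expected. I raise the grip slightly and lift slowly.

Emit:
arm_command(targets=[[[0,0,0],[0,0,0],0.62],[[0,0,0],[0,0,0],0.62],[[0,0,0],[0,0,4],0.62],[[0,0,0],[0,0,6],0.62],[[0,0,0],[0,0,8],0.62],[[0,0,0],[0,0,10],0.62],[[0,0,0],[0,0,6],0.62],[[0,0,0],[0,0,0],0.62]], squeeze=17)

```text
t: 8.2
eef_pos: [0.4605, 0.0263, 0.242]
ee_rot: [-3.14, -0.002, -0.018]
force: [0.6, 0.4, -0.7]
width: 0.04
```

```bash
python3 look.py 7 0.034
```

```text
8.2 [0.4605 0.0263 0.242 ] [-3.14e+00 -2.00e-03 -1.80e-02] 0.04000451791208176 [ 0.58  0.44 -0.65]
jaw by tcp [0.5459 0.0249 0.0832]
eggbox 15799 [0.515 0.001 0.071] [0.5645 0.049  0.1135]
egg [0.5365 0.0251] 0.0234
egg [0.5382 0.0251] 0.0226
jaw 1 890 [0.5259 0.0449 0.0715] [0.5582 0.0495 0.0947]
jaw -1 839 [5.259e-01 4.000e-04 7.060e-02] [0.558  0.0049 0.0944]
```

View pics/s7.png

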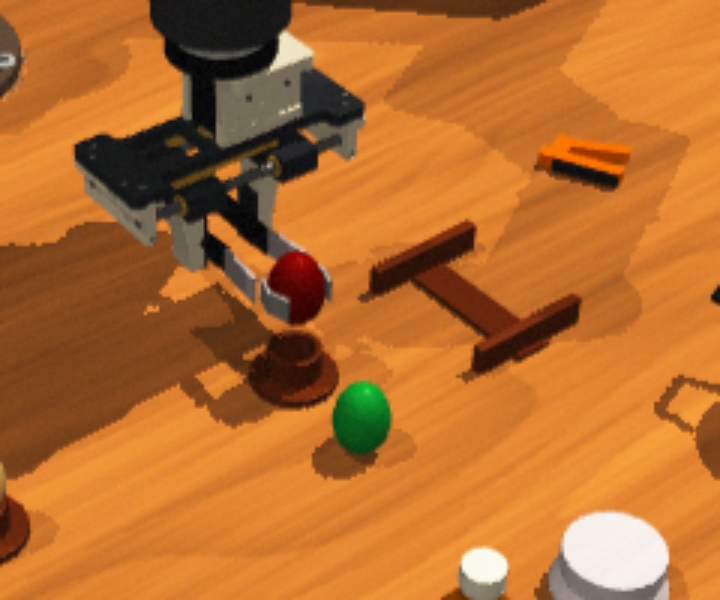

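The egg at (297,287) is out of the cup and upright in the jaws. I keep lifting by 86 mm more.

Emit:
arm_command(targets=[[[0,0,0],[0,0,6],0.62],[[0,0,0],[0,0,12],0.62],[[0,0,0],[0,0,15],0.62],[[0,0,0],[0,0,15],0.62],[[0,0,0],[0,0,15],0.62],[[0,0,0],[0,0,13],0.62],[[0,0,0],[0,0,7],0.62],[[0,0,0],[0,0,3],0.62]])

```text
t: 9.1
eef_pos: [0.4601, 0.0261, 0.3272]
ee_rot: [-3.141, -0.001, -0.018]
force: [-0.0, -0.2, -1.4]
width: 0.0403
```

Emit:
arm_command(targets=[[[0,0,0],[0,0,0],0.62],[[0,0,0],[0,0,0],0.62],[[0,0,0],[0,0,0],0.62],[[0,0,0],[0,0,0],0.62],[[0,0,0],[0,0,0],0.62],[[0,0,0],[0,0,0],0.62]])

```text
t: 9.7
eef_pos: [0.4601, 0.0261, 0.3265]
ee_rot: [3.141, 0.0, -0.018]
force: [-0.1, 0.4, -1.4]
width: 0.0401
```

```bash
python3 look.py 8 0.12; python3 look.py 9 0.12 | tail -6
```

```text
9.7 [0.4601 0.0261 0.3265] [ 3.141  0.    -0.018] 0.0401155778242803 [-0.09  0.39 -1.44]
jaw by tcp [0.5451 0.0246 0.1675]
eggbox 15666 [0.515 0.001 0.157] [0.5638 0.049  0.1981]
egg [0.5382 0.0246] 0.0231
egg [0.5375 0.0249] 0.0215
jaw 1 871 [0.5251 0.0446 0.155 ] [0.5563 0.0494 0.1789]
jaw -1 858 [5.251e-01 2.000e-04 1.560e-01] [0.5574 0.0046 0.1787]
jaw by tcp [0.5451 0.0246 0.1676]
eggbox 15642 [0.515 0.001 0.157] [0.5639 0.049  0.1975]
egg [0.5379 0.0247] 0.0233
egg [0.5377 0.0248] 0.0215
jaw 1 881 [0.5251 0.0446 0.1549] [0.5573 0.0493 0.1783]
jaw -1 847 [ 0.5251 -0.      0.1547] [0.5573 0.0046 0.1786]
```

View pics/w9.png

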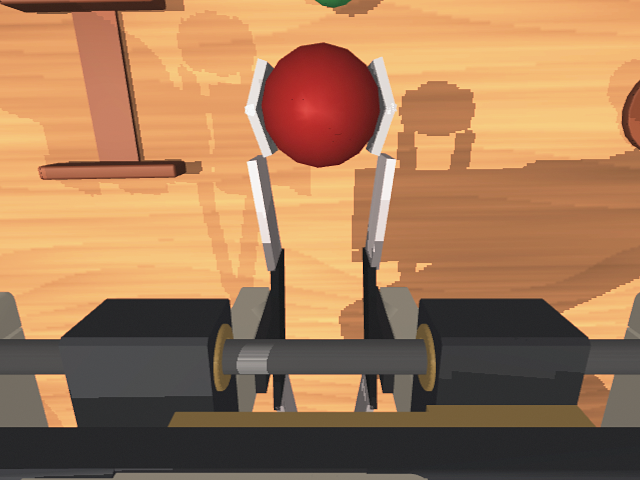

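View pics/s9.png

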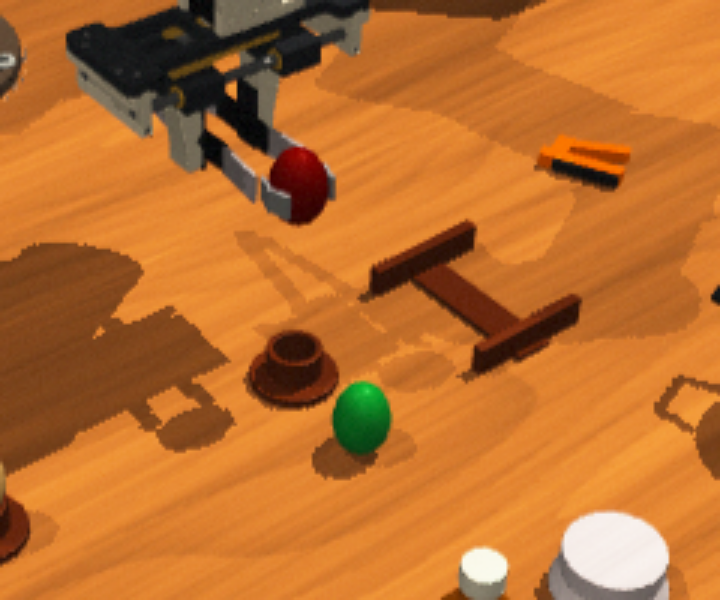

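The egg at (320,105) is steady and centred in the jaws, with its top at 0.198 m, which puts its centre near 0.167 m. I hand in.

```bash
python3 -c "
from station import *
print(job_done()); s=get_state(); print(s['t'],s['eef_pos'],s['width'])"
```

```text
the job is handed in; nothing more can be done
None
the job is handed in; nothing more can be done
```

I picked up the tongs at their panels, lowered the open jaws over the red egg and closed them gently. The egg came out of its cup and is now held up in the tongs. The job was handed in at about 9.9 s of the 45 s allowed, and no verdict was reported.

**Last checks before hand-in:**
- **Egg position:** the egg is centred and upright in the jaws. Its top measures about 0.198 m, so its centre is near 0.167 m, about 12 cm above where it stood (0.14 m required).
- **Steadiness:** two successive views agreed within 1 mm.
- **Grip:** the panels stayed at 40 mm with a 17 N grip. By the given ratio that presses the egg with about 4–5 N a jaw; this is calculated, not measured.
- **Other objects:** the last scene picture shows the green egg and capo undisturbed. I did not re-measure the pale egg or harmonica, but the robot never went near them.

**Disagreements:**
- The cameras placed the egg 2–4 mm apart before the grasp. I used the wrist view, and the jaws came down centred.
- The egg circle fits taken after the jaws closed came out 3 mm too large because jaw points got into them, so I did not use them.
- While the tongs were first gripped on their rest, the force reading showed about 6 N upward. It was gone after the lift.

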